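Cull the damaged stoppers and close the bottle

TASK

Two of the five white stoppers standing in the blue tray are damaged: one has most of its tapered plug snapped off, so it stands shorter, and one has a side of its flange and plug broken away flat. Put these two in the red reject bin, then close the open glass bottle with one of the three sound stoppers, upright and fully home so that its flange sits on the rim all round. Leave the other two sound stoppers standing in the tray, keep the bottle standing where it is, and do not disturb the other things on the bench.

Things in the scene. Friction and masses are not known exactly. Their poses are not given: they have to be found in the camera images.
- sound_a: a sound white stopper on its narrow end: plug 30 mm long, 31 mm diameter at the foot and 38 mm at the top, then a full round flange 52 mm across and 5 mm thick (30 to 35 mm above the foot), then an upright red grip tab 26 mm long (along its x), 12 mm thick (along its y) and 26 mm tall (35 to 61 mm above the foot), on the axis. About 35 to 60 g. Origin: centre of the foot; z up the axis
- sound_b: a sound white stopper on its narrow end: plug 30 mm long, 31 mm diameter at the foot and 38 mm at the top, then a full round flange 52 mm across and 5 mm thick (30 to 35 mm above the foot), then an upright red grip tab 26 mm long (along its x), 12 mm thick (along its y) and 26 mm tall (35 to 61 mm above the foot), on the axis. About 35 to 60 g. Origin: centre of the foot; z up the axis
- sound_c: a sound white stopper on its narrow end: plug 30 mm long, 31 mm diameter at the foot and 38 mm at the top, then a full round flange 52 mm across and 5 mm thick (30 to 35 mm above the foot), then an upright red grip tab 26 mm long (along its x), 12 mm thick (along its y) and 26 mm tall (35 to 61 mm above the foot), on the axis. About 35 to 60 g. Origin: centre of the foot; z up the axis
- short: the damaged stopper whose plug is snapped off: only 12 mm of plug is left (35 mm diameter at the foot, 38 mm at the top), so its flange (52 mm across) lies 12 to 17 mm and its red grip tab (26 x 12 mm, long along its x, thin along its y) 17 to 43 mm above the foot. About 35 to 60 g. Origin: centre of the foot; z up
- chipped: the damaged stopper with a broken side: as the sound ones (plug 30 mm, flange 30 to 35 mm, grip tab 35 to 61 mm above the foot, tab long along its x and thin along its y), but flange and plug are broken off flat on the +y side, 8 mm from the axis. About 35 to 60 g. Origin: on the axis at the foot; z up
- sound_a_seat (a point): the centre of the underside of that stopper's flange, 30 mm above its foot on its axis
- sound_b_seat (a point): the centre of the underside of that stopper's flange, 30 mm above its foot on its axis
- sound_c_seat (a point): the centre of the underside of that stopper's flange, 30 mm above its foot on its axis
- tray: shallow blue tray, fixed, 185 mm (its x) by 245 mm (its y), rim 12 mm high, 4 mm walls, floor 4 mm thick, in which the five stoppers stand about 80 mm apart in any order. Origin: centre of its underside, on the bench
- bin: red open reject bin, fixed, 150 mm (its x) by 130 mm (its y) by 50 mm high, walls and floor 4 mm thick. Origin: centre of its underside, on the bench
- bottle: open clear glass bottle, loose, empty, about 0.25 to 0.4 kg: 84 mm diameter and 120 mm high, with a straight round neck from 92 to 120 mm, 50 mm outside and 42 mm inside diameter, into which a stopper's plug goes with 2 mm clearance all round at the top. Origin: centre of its underside; z up
- bottle_mouth (a point): the centre of the bottle's mouth, level with its rim, 120 mm above the bottle's underside
- capped_bottle: bystander: small glass jar with orange label and blue cap, 60 mm diameter, 105 mm high. Origin: centre of its underside
- flow_cell: bystander: steel flow cell, a disc 64 mm across and 22 mm high with four white ports, 92 mm across them. Origin: centre of its underside
- screwdriver: bystander: screwdriver lying on the bench, 180 mm long along its x
Mind the look-alikes: they are no part of the job. Leave any turquoise look-alike of the short alone.

How it is judged:
On the way, in this order (a step that is already met when the one before it is completed fails the run):
1. both damaged stoppers lie released in the reject bin (x of short in the frame of bin between -0.071 and 0.071 m and y of short in the frame of bin between -0.061 and 0.061 m and z of short in the frame of bin between -0.005 and 0.048 m and contact force between the fingers and short below 0.05 N and x of chipped in the frame of bin between -0.071 and 0.071 m and y of chipped in the frame of bin between -0.061 and 0.061 m and z of chipped in the frame of bin between -0.005 and 0.048 m and contact force between the fingers and chipped below 0.05 N), for 0.2 s.
2. a sound stopper sits home in the bottle's mouth (((horizontal distance between sound_a_seat and bottle_mouth below 0.005 m and z of sound_a_seat in the frame of bottle_mouth between -0.004 and 0.003 m and angle between the z axis of sound_a and the z axis of bottle, either way round below 0.1 rad and contact force between the fingers and sound_a below 0.05 N) or (horizontal distance between sound_b_seat and bottle_mouth below 0.005 m and z of sound_b_seat in the frame of bottle_mouth between -0.004 and 0.003 m and angle between the z axis of sound_b and the z axis of bottle, either way round below 0.1 rad and contact force between the fingers and sound_b below 0.05 N) or (horizontal distance between sound_c_seat and bottle_mouth below 0.005 m and z of sound_c_seat in the frame of bottle_mouth between -0.004 and 0.003 m and angle between the z axis of sound_c and the z axis of bottle, either way round below 0.1 rad and contact force between the fingers and sound_c below 0.05 N))), for 0.2 s.
At the end, for the whole second after the job is handed in: Both damaged stoppers in the bin, foot below 48 mm. A sound one in the bottle: flange within 3 mm of the rim, 5 mm off-centre and 0.1 rad at most. The other two stand in the tray (0.15 rad), the bottle upright (0.05 rad). All released, at rest (all of step 1 and ((horizontal distance between sound_a_seat and bottle_mouth below 0.005 m and z of sound_a_seat in the frame of bottle_mouth between -0.004 and 0.003 m and angle between the z axis of sound_a and the z axis of bottle, either way round below 0.1 rad and contact force between the fingers and sound_a below 0.05 N and x of sound_b in the frame of tray between -0.088 and 0.088 m and y of sound_b in the frame of tray between -0.118 and 0.118 m and z of each of sound_b, sound_c in the frame of tray below 0.01 m and angle between each of sound_b, sound_c's own z axis and vertical below 0.15 rad and x of sound_c in the frame of tray between -0.088 and 0.088 m and y of sound_c in the frame of tray between -0.118 and 0.118 m) or (horizontal distance between sound_b_seat and bottle_mouth below 0.005 m and z of sound_b_seat in the frame of bottle_mouth between -0.004 and 0.003 m and angle between the z axis of sound_b and the z axis of bottle, either way round below 0.1 rad and contact force between the fingers and sound_b below 0.05 N and x of sound_a in the frame of tray between -0.088 and 0.088 m and y of sound_a in the frame of tray between -0.118 and 0.118 m and z of each of sound_a, sound_c in the frame of tray below 0.01 m and angle between each of sound_a, sound_c's own z axis and vertical below 0.15 rad and x of sound_c in the frame of tray between -0.088 and 0.088 m and y of sound_c in the frame of tray between -0.118 and 0.118 m) or (horizontal distance between sound_c_seat and bottle_mouth below 0.005 m and z of sound_c_seat in the frame of bottle_mouth between -0.004 and 0.003 m and angle between the z axis of sound_c and the z axis of bottle, either way round below 0.1 rad and contact force between the fingers and sound_c below 0.05 N and x of sound_a in the frame of tray between -0.088 and 0.088 m and y of sound_a in the frame of tray between -0.118 and 0.118 m and z of each of sound_a, sound_b in the frame of tray below 0.01 m and angle between each of sound_a, sound_b's own z axis and vertical below 0.15 rad and x of sound_b in the frame of tray between -0.088 and 0.088 m and y of sound_b in the frame of tray between -0.118 and 0.118 m)) and angle between bottle's own z axis and vertical below 0.05 rad and linear speed of each of sound_a, sound_b, sound_c, short, chipped, bottle below 0.02 m/s); the robot touches nothing.
It fails at once if the bottle is tipped by more than 0.35 rad or shifted by more than 40 mm (angle between bottle's own z axis and vertical above 0.35 rad or distance of bottle from where it was at the start of the episode above 0.04 m).
It fails at once if the capped bottle, flow cell or screwdriver is moved by more than 25 mm (distance of any of capped_bottle, flow_cell, screwdriver from where it was at the start of the episode above 0.025 m).
It also fails if it takes over 72 s, if anything falls off the work surface, if the arm or the gripper's body presses on something with over 40 N, if the wrist force passes 120 N, or if a joint passes its speed limit or range.

ROBOT

A 6-joint arm with a two-finger parallel gripper is mounted at the origin on the work surface. World frame = base frame: x ahead of the robot, y to its left, z up, the work surface at z = 0. Lengths are in m, angles in rad, forces in N, time in s.
With the tool pointing down it reaches from about 0.35 to 0.975 m from the base axis. Payload 4.9 kg.
Tool frame: the origin (TCP) lies on the centre line of the jaws, within the pads' length; the fingertips stand 17 mm ahead of it and the grasp point (between the pads) lies 2 mm behind it; z points along the fingers, x is the direction in which the jaws open and shut, and the axes are right-handed (so a half turn about z gives the same grasp; the last joint's range is limited). The gripper opens to 85 mm and grips with 20 to 120 N. Pads are 22 mm wide; open, the fingers measure 114 mm over their backs; the gripper's body (76 mm by 85 mm) begins 54 mm behind the grasp point. The pads swing forward as they close: fully open they stand 13 mm farther back than shut.
Start: joints at [-0.119, 0.053, 1.613, -0, 1.476, -0.119], TCP at [0.625, 0, 0.248] pointing down, gripper open.
Joint ranges: [-3.01, 3.01], [-1.01, 2.22], [0.06, 2.58], [-1.02, 4.17], [0.09, 2.62], [-3.14, 3.14]. Speed limits (rad/s): [2.57, 2.57, 3.14, 3.14, 3.14, 3.14].

INTERFACE

Orientations are given as a unit quaternion [w, x, y, z].
In Python, from rig import sensors, imaging, workorder gives the robot as it stands.
- The arm moves only by the tool servo_tool, never from a script. Its arguments are lists of equal length, an entry for each row: "translation": the shift along the tool's x, y, z in m, a list of three; "turn": the turn, a rotation vector about the tool's x, y, z in rad, a list of three. A call has 1 to 10 rows; each row shifts and turns the commanded pose from where the row before left it, along the tool's axes as they then stand; what a row does not reach is not made up. A row lasts 1/10 s, in which the tool goes at most 50 mm and 8.59 degrees, less where a joint would pass 70% of its speed; a pose out of reach is approached as far as the arm can. A call is refused whole if a number of a shift passes 0.05 or a number of a turn 0.15, either way. A call with a gripper value outside its range is refused whole. "hand" is the closure, from 0 (fully open) to 1 (shut), set as the call begins (left out, the last holds). The fingers move at their own pace and stop on an object; the grip force is fixed at half the most. Time passes only in rows, so rows that do not move let the fingers close. It gives the time, the measured TCP pose, the force and the opening at its end, in the units of the state.
- sensors.read_state(): the state, without advancing time (a new reading comes with each control period).
- imaging.capture(name): name is "scene" or "side" or "wrist"; returns (picture, depth): 420x560x3 uint8, red, green, blue; 420x560 float32, m along the optical axis (not along the pixel's ray), 0 where there is no reading.
- imaging.calibration(name): a dict with "fov_y" (degrees; the focal length in pixels is half the picture's height over the tangent of half this angle, whatever the lens; pixels are square), "cx", "cy" (the principal point, pixels), "R" (3x3) and "t" (3): a world point X has camera coordinates R X + t; the wrist camera has in their place "tool_from_camera" (4x4, takes a point from camera to tool coordinates, whose origin is the TCP and whose axes are the tool frame's). Camera axes: x right, y down, z forward; pixel columns grow to the right and rows downward; lengths in m; the calibration is good to about 2 mm. A picture is of the moment at which its call begins: read the wrist's pose just before it. calibration takes no time and is no camera call.
- workorder.close_job(): hands the job in, once; it reports no verdict.
The state is a dict: "t": time; "qpos": joint angles; "joint_velocities": joint speeds; "joint_torque": joint torques, N m; "eef_pos": TCP position; "orientation": TCP orientation; "force": force on the tool from outside, world axes, zero at the start; "ft_torque": the same for the moment, N m; "opening": opening from 0.0 (shut) to 1.0 (fully open).
Only numpy, scipy, OpenCV 4.12 (cv2) and the standard library are available. Lean on these libraries where they do the work, as an engineer would, in place of code of your own. Each camera call takes 0.05 s, during which the arm holds its last target. There are 200 camera calls.

## Working session

There is one attempt and no reset: what is moved stays moved. The work goes in short steps, Python scripts to look and compute and a tool call to move; the robot and the scene stay as the last step left them, time stands still between calls to the robot, and variables do not carry over. Pictures are saved under pics/ and viewed, about 8 in all and at most 12, crops included, and the job is handed in when it is done.

Besides the shell and the picture viewer there is one more tool, called after "Request:" by a JSON object that holds its "name" and its "arguments", one argument or row to a line. servo_tool: Moves the arm, as the interface text tells. Its arguments: {"type":"object","properties":{"translation":{"type":"array"},"turn":{"type":"array"},"hand":{"type":"number"}},"required":["translation","turn"]}

```bash
mkdir -p pics; ls; cat > h.py <<'E'
import numpy as np, cv2
from rig import sensors, imaging, workorder
from scipy.spatial.transform import Rotation as Rot
def pose():
    s=sensors.read_state(); q=s["orientation"]; T=np.eye(4)
    T[:3,:3]=Rot.from_quat([q[1],q[2],q[3],q[0]]).as_matrix(); T[:3,3]=s["eef_pos"]; return T
def snap(name):
    "rgb, world points HxWx3 (nan if no depth), camera->world 4x4, K"
    T=pose(); rgb,d=imaging.capture(name); c=imaging.calibration(name)
    f=rgb.shape[0]/2/np.tan(np.radians(c["fov_y"])/2)
    if "tool_from_camera" in c: M=T@np.array(c["tool_from_camera"])
    else:
        R=np.array(c["R"]);M=np.eye(4);M[:3,:3]=R.T;M[:3,3]=-R.T@np.array(c["t"])
    v,u=np.mgrid[:rgb.shape[0],:rgb.shape[1]]
    P=np.stack([(u-c["cx"])/f*d,(v-c["cy"])/f*d,d],-1); P[d<=0]=np.nan
    return rgb,P@M[:3,:3].T+M[:3,3],M,(f,c["cx"],c["cy"])
def save(n,rgb): cv2.imwrite("pics/"+n,cv2.cvtColor(rgb,cv2.COLOR_RGB2BGR))
E
python3 - <<'E'
from h import *
for n in("scene","side","wrist"):
    r,P,M,K=snap(n); np.savez(n,r=r,P=P,M=M,K=K); save(n+"0.png",r); print(n,M.round(3).tolist(),K,imaging.calibration(n).keys())
print(sensors.read_state())
E
```

```text
pics
scene [[0.715, 0.408, -0.568, 1.194], [0.699, -0.404, 0.589, -0.606], [0.011, -0.818, -0.575, 0.725], [0.0, 0.0, 0.0, 1.0]] (np.float64(413.6593562558793), 274.94504376204185, 211.16428673146237) dict_keys(['fov_y', 'cx', 'cy', 'R', 't'])
side [[0.991, -0.109, 0.076, 0.522], [-0.132, -0.736, 0.664, -0.71], [-0.017, -0.668, -0.744, 0.914], [0.0, 0.0, 0.0, 1.0]] (np.float64(509.6978502626042), 276.8453154650462, 198.04570456562112) dict_keys(['fov_y', 'cx', 'cy', 'R', 't'])
wrist [[1.0, 0.002, -0.002, 0.624], [0.001, -0.953, -0.304, 0.078], [-0.002, 0.304, -0.953, 0.373], [0.0, 0.0, 0.0, 1.0]] (np.float64(292.44543681354315), 280.05281002458435, 211.19459797861637) dict_keys(['fov_y', 'cx', 'cy', 'tool_from_camera'])
{'t': 0.15, 'qpos': array([-1.19002969e-01,  5.32270513e-02,  1.61397339e+00,  1.48339275e-05,
        1.47603091e+00, -1.18980174e-01]), 'joint_velocities': array([-0.00017136, -0.0019798 , -0.00448941, -0.00026355, -0.00095886,
        0.00157623]), 'joint_torque': array([ 5.10442842e-04, -3.94241810e+01, -3.70721948e+01, -1.15854355e-04,
        4.61802789e-03,  5.00508997e-05]), 'eef_pos': array([6.24535530e-01, 5.79999698e-05, 2.47335000e-01]), 'orientation': array([-1.04596647e-04,  9.99999664e-01, -1.21056325e-05, -8.12679076e-04]), 'force': array([-0.33905779,  0.27332464, -0.69010363]), 'ft_torque': array([-0.001741  , -0.00337877,  0.07337371]), 'opening': 0.998389677934743}
```

View pics/scene0.png

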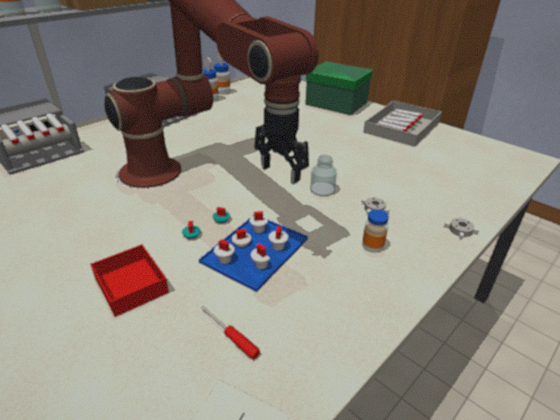

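View pics/side0.png

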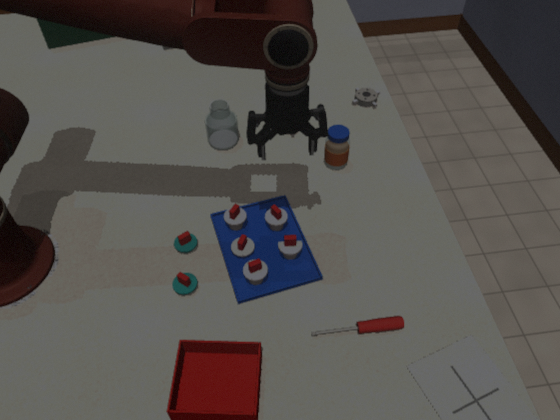

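The scene view shows the tray at about (255,250) with five stoppers at (224,250), (242,237), (259,220), (279,237) and (261,257). It also shows the bin at (130,280), the bottle at (323,178), the capped jar at (375,230) and the screwdriver at (230,330). Two turquoise look-alikes stand at (192,231) and (221,215). In the side view, the stopper at (242,245) looks like the short one. The chipped one still needs a close crop.

```bash
cat >> h.py <<'E'
def tabs(r,P,zmin=.01,box=(.3,.9,-.4,.3)):
    "red tab blobs: label, centroid px, top centre, z of top"
    hsv=cv2.cvtColor(r,cv2.COLOR_RGB2HSV); m=(((hsv[...,0]<8)|(hsv[...,0]>172))&(hsv[...,1]>150)&(hsv[...,2]>60)).astype(np.uint8)
    n,L,S,C=cv2.connectedComponentsWithStats(m); o=[]
    for i in range(1,n):
        if not 12<S[i,4]<6000: continue
        q=P[L==i]; q=q[np.isfinite(q).all(1)]
        if len(q)<10: continue
        zt=np.percentile(q[:,2],95); t=q[q[:,2]>zt-.004]
        if zt<zmin or not(box[0]<t[:,0].mean()<box[1] and box[2]<t[:,1].mean()<box[3]): continue
        (c,s,a)=cv2.minAreaRect((t[:,:2]*1000).astype(np.float32)); o.append((C[i].round(),t.mean(0).round(4),zt.round(4),np.round(c,1),np.round(s,1),round(a,1)))
    return o
E
python3 - <<'E'
from h import *
for n in("scene","side"):
    D=np.load(n+".npz"); r,P=D["r"],D["P"]
    print(n); [print(*x) for x in tabs(r,P)]
    hsv=cv2.cvtColor(r,cv2.COLOR_RGB2HSV); 
    b=(abs(hsv[...,0].astype(int)-112)<12)&(hsv[...,1]>150)&(P[...,2]<.03)&(P[...,0]<.8)&(P[...,1]<.1)
    q=P[b]; print("tray",cv2.minAreaRect((q[:,:2]*1000).astype(np.float32)),np.percentile(q[:,2],[5,50,95]))
    b=((hsv[...,0]<8)|(hsv[...,0]>172))&(hsv[...,1]>150)&(P[...,0]<.55)&(P[...,1]<-.2)&(P[...,2]>.04)&(P[...,2]<.06)
    q=P[b]; print("bin",len(q) and cv2.minAreaRect((q[:,:2]*1000).astype(np.float32)),len(q))
a=np.load("scene.npz")["r"][200:280,195:305]; b=np.load("side.npz")["r"][190:305,205:325]
save("crop1.png",np.hstack([cv2.resize(a,(440,320),interpolation=2),cv2.resize(b,(334,320),interpolation=2)]))
# bottle
for n,(x0,x1,y0,y1) in dict(scene=(300,345,150,200),side=(200,245,95,155)).items():
    P=np.load(n+".npz")["P"][y0:y1,x0:x1]; 
    print(n); print(P[::5,::8].round(3).tolist())
E
```

```text
scene
[221. 211.] [ 0.3991 -0.0083  0.0421] 0.0438 [399.5  -6.9] [21.5  9.2] 27.7
[258. 215.] [0.5139 0.0319 0.0656] 0.0674 [514.2  32.4] [16.6 11.9] 46.0
[190. 226.] [ 0.3978 -0.1145  0.0429] 0.0441 [ 396.6 -115. ] [ 8.3 20.8] 51.8
[278. 231.] [0.6049 0.0183 0.0641] 0.066 [605.   18.1] [ 8.7 25.1] 32.9
[241. 233.] [ 0.5229 -0.0417  0.0463] 0.0477 [522.5 -41. ] [20.  12.3] 57.2
[223. 245.] [ 0.5443 -0.117   0.0643] 0.0652 [ 543.4 -116.3] [23.3 11.4] 10.4
[129. 279.] [ 0.4668 -0.3375  0.0483] 0.0488 [ 451.8 -333.6] [129.9 152.9] 80.3
[261. 250.] [ 0.6247 -0.0644  0.0647] 0.066 [623.2 -64.1] [11.2 24.9] 87.2
[242. 342.] [ 0.7742 -0.2621  0.0246] 0.0263 [ 770.4 -262.2] [87.4 19.9] 0.1
tray ((568.6592407226562, -32.63829040527344), (184.5623016357422, 246.11158752441406), 10.411449432373047) [0.00154928 0.00408479 0.01120315]
bin ((451.8233642578125, -333.7308349609375), (130.13449096679688, 152.89105224609375), 80.37040710449219) 584
side
[234. 208.] [0.5096 0.0323 0.0638] 0.0656 [510.2  32.9] [23.8 10.4] 51.1
[276. 209.] [0.6015 0.0179 0.064 ] 0.0659 [601.2  17.5] [ 9.9 23.9] 29.0
[183
[... 3181 characters left out ...]
001]], [[0.439, 0.387, -0.0], [0.465, 0.315, 0.057], [0.486, 0.294, 0.073], [0.506, 0.292, 0.071], [0.526, 0.304, 0.058], [0.548, 0.367, 0.002]], [[0.438, 0.372, -0.006], [0.463, 0.315, 0.04], [0.484, 0.296, 0.054], [0.504, 0.291, 0.056], [0.525, 0.302, 0.043], [0.547, 0.353, -0.003]], [[0.438, 0.345, -0.0], [0.461, 0.321, 0.018], [0.482, 0.296, 0.037], [0.503, 0.291, 0.038], [0.523, 0.301, 0.027], [0.545, 0.327, 0.001]], [[0.437, 0.326, -0.0], [0.458, 0.327, -0.004], [0.48, 0.3, 0.017], [0.501, 0.294, 0.019], [0.522, 0.304, 0.007], [0.543, 0.311, -0.002]], [[0.436, 0.309, -0.003], [0.458, 0.302, 0.0], [0.478, 0.301, -0.002], [0.5, 0.295, 0.001], [0.52, 0.293, -0.0], [0.541, 0.291, -0.001]]]
```

View pics/crop1.png

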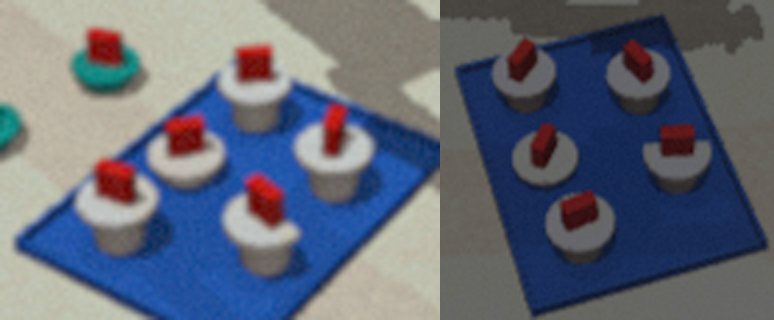

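View pics/wrist0.png

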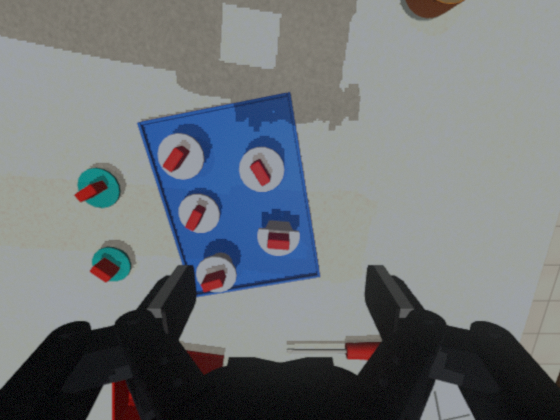

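Candidates in the wrist view:
- **Short:** (198,213), tab top measured at z = 47 mm, as described.
- **Chipped:** (278,240), with its +y side missing.
- **Sound:** (181,157), (262,170) and (215,275), tab tops at z = 65 mm.
- **Turquoise look-alikes:** (98,187) and (110,263), to be left alone.

The bin is at (0.451,-0.333). I'm starting with the short one.

Request:
{"name": "servo_tool", "arguments": {
  "translation": [
    [-0.02,0.008,0.015],
    [-0.03,0.012,0.03],
    [-0.03,0.012,0.03],
    [-0.0235,0.0085,0.022],
    [0,0,0],
    [0,0,0],
    [0,0,0],
    [0,0,0]
  ],
  "turn": [
    [0,0,0],
    [0,0,0],
    [0,0,0],
    [0,0,0],
    [0,0,0.13],
    [0,0,0.13],
    [0,0,0.13],
    [0,0,0.13]
  ],
  "hand": 0.5
}}

```text
t: 0.95
eef_pos: [0.5211, -0.0405, 0.1509]
orientation: [0.0, 0.966, -0.26, -0.0]
force: [-0.1, -0.2, 0.4]
opening: 0.499
```

```bash
python3 - <<'E'
from h import *
T=pose(); r,P,M,K=snap("wrist"); save("w1.png",r); print(T.round(4).tolist(), sensors.read_state()["opening"])
[print(*x) for x in tabs(r,P)]
E
```

```text
[[0.8651, -0.5016, -0.0007, 0.5211], [-0.5016, -0.8651, 0.0001, -0.0405], [-0.0006, 0.0002, -1.0, 0.1509], [0.0, 0.0, 0.0, 1.0]] 0.5018630392732685
[337.  92.] [0.6004 0.0215 0.0655] 0.0668 [600.5  21.3] [11.5 24.7] 29.7
[215. 141.] [0.5109 0.036  0.0656] 0.0667 [510.5  35.9] [24.7 11.7] 51.9
[411. 181.] [ 0.62   -0.0598  0.0655] 0.0666 [620.2 -60.1] [10.4 24.9] 85.0
[278. 212.] [ 0.5201 -0.0368  0.0476] 0.0488 [520.  -37.1] [23.9 10.3] 63.2
[142. 245.] [ 0.3975 -0.0058  0.0436] 0.0446 [396.7  -6.1] [24.7 11.8] 27.4
[354. 271.] [ 0.5538 -0.0521  0.157 ] 0.1567 [553.8 -52.3] [1.8 0.3] 87.9
[393. 390.] [ 0.5305 -0.2508  0.0744] 0.051 [ 534.9 -170.9] [268.   14.5] 85.3
```

View pics/w1.png

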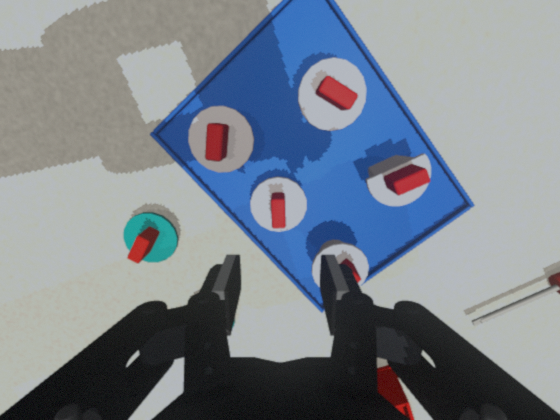

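The wrist view shows the short one's tab at (278,212), aligned with the jaws and between the fingers. Next I descend and grip it.

Request:
{"name": "servo_tool", "arguments": {
  "translation": [
    [-0.001,-0.001,0.03],
    [0,0,0.03],
    [0,0,0.03],
    [0,0,0.019],
    [0,0,0]
  ],
  "turn": [
    [0,0,-0.03],
    [0,0,0],
    [0,0,0],
    [0,0,0],
    [0,0,0]
  ]
}}

```text
t: 1.5
eef_pos: [0.5181, -0.0385, 0.0387]
orientation: [0.0, 0.97, -0.242, -0.004]
force: [-0.7, 0.9, 0.5]
opening: 0.502
```

Request:
{"name": "servo_tool", "arguments": {
  "translation": [
    [0,0,0],
    [0,0,0],
    [0,0,0],
    [0,0,0],
    [0,0,0],
    [0,0,0]
  ],
  "turn": [
    [0,0,0],
    [0,0,0],
    [0,0,0],
    [0,0,0],
    [0,0,0],
    [0,0,0]
  ],
  "hand": 1
}}

```text
t: 2.1
eef_pos: [0.5226, -0.0395, 0.0442]
orientation: [-0.0, 0.97, -0.242, 0.002]
force: [0.4, 0.0, 6.1]
opening: 0.123
```

Request:
{"name": "servo_tool", "arguments": {
  "translation": [
    [0,0,-0.02],
    [0,0,-0.04],
    [0,0,-0.04],
    [0,0,-0.03],
    [0,0,0]
  ],
  "turn": [
    [0,0,0],
    [0,0,0],
    [0,0,0],
    [0,0,0],
    [0,0,0]
  ]
}}

```text
t: 2.6
eef_pos: [0.5242, -0.0398, 0.1784]
orientation: [-0.0, 0.97, -0.242, 0.005]
force: [1.0, -0.1, -0.5]
opening: 0.126
```

Request:
{"name": "servo_tool", "arguments": {
  "translation": [
    [0.003,0.02,0],
    [0.0055,0.04,0],
    [0.0055,0.04,0],
    [0.0055,0.04,0],
    [0.0055,0.04,0],
    [0.0055,0.04,0],
    [0.0055,0.04,0],
    [0.004,0.03,0],
    [0.0017,0.0138,0],
    [0,0,0]
  ],
  "turn": [
    [0,0,0],
    [0,0,0],
    [0,0,0],
    [0,0,0],
    [0,0,0],
    [0,0,0],
    [0,0,0],
    [0,0,0],
    [0,0,0],
    [0,0,0]
  ]
}}

```text
t: 3.6
eef_pos: [0.414, -0.3275, 0.1713]
orientation: [-0.001, 0.97, -0.244, -0.001]
force: [-0.3, -0.2, -1.3]
opening: 0.123
```

```bash
python3 - <<'E'
from h import *
r,P,M,K=snap("side");[print(*x) for x in tabs(r,P)]
r2,_,_,_=snap("scene"); save("s2.png",np.hstack([cv2.resize(r[200:,140:420],(392,308)),cv2.resize(r2[180:330,60:260],(408,308))])); print(pose().round(4).tolist())
E
```

```text
[ 70. 157.] [ 0.3312 -0.2437  0.5038] 0.5051 [ 331.2 -243.3] [10.4  9.2] 47.9
[ 59. 165.] [ 0.3194 -0.2521  0.5015] 0.5034 [ 319.5 -250.5] [14.   6.9] 71.9
[ 65. 165.] [ 0.3256 -0.2536  0.5018] 0.5038 [ 325.8 -252.9] [8.3 4.2] 79.6
[ 63. 178.] [ 0.3248 -0.2674  0.4961] 0.4978 [ 324.7 -268.6] [10.8 17.1] 2.2
[ 50. 193.] [ 0.3125 -0.2893  0.4954] 0.4972 [ 314.  -290.2] [ 7.  21.9] 35.7
[ 44. 195.] [ 0.3071 -0.2928  0.4954] 0.4965 [ 306.9 -293.1] [5.8 4. ] 10.9
[233. 210.] [0.5101 0.0329 0.0635] 0.0655 [509.9  32.3] [26.9 10.5] 53.2
[276. 211.] [0.6012 0.018  0.0636] 0.0654 [600.2  18.4] [12.  24.3] 25.6
[ 66. 210.] [ 0.3314 -0.314   0.4892] 0.4904 [ 331.2 -313.4] [10.9  9.6] 27.6
[ 81. 217.] [ 0.3482 -0.3236  0.4859] 0.4873 [ 348.3 -323.7] [ 4.3 11.3] 46.3
[ 86. 226.] [ 0.3537 -0.3348  0.4831] 0.4845 [ 354.1 -334.4] [12.9 16.4] 14.8
[ 99. 235.] [ 0.368  -0.3473  0.4798] 0.4814 [ 368.5 -348.6] [ 5.7 10.4] 45.8
[290. 240.] [ 0.6211 -0.0641  0.0638] 0.0658 [620.9 -64.1] [23.6 12.4] 6.8
[108. 242.] [ 0.3778 -0.3554  0.4768] 0.4782 [ 377.8 -355.9] [7.5 5. ] 41.4
[255. 265.] [ 0.5408 -0.1174  0.0641] 0.0656 [ 540.7 -117.3] [24.  12.2] 12.8
[381. 324.] [ 0.768  -0.2619  0.0236] 0.0255 [ 766.6 -262.9] [20.3 88.9] 89.9
[220. 385.] [ 0.4615 -0.3543  0.0484] 0.0482 [ 449.5 -333.5] [131.5 148.8] 80.2
[181. 350.] [ 0.4132 -0.3409  0.185 ] 0.1801 [ 413.2 -341. ] [1.5 0.4] 80.4
[[0.8824, -0.4706, -0.0006, 0.4149], [-0.4706, -0.8824, 0.0016, -0.3259], [-0.0013, -0.0011, -1.0, 0.1715], [0.0, 0.0, 0.0, 1.0]]
```

View pics/s2.png

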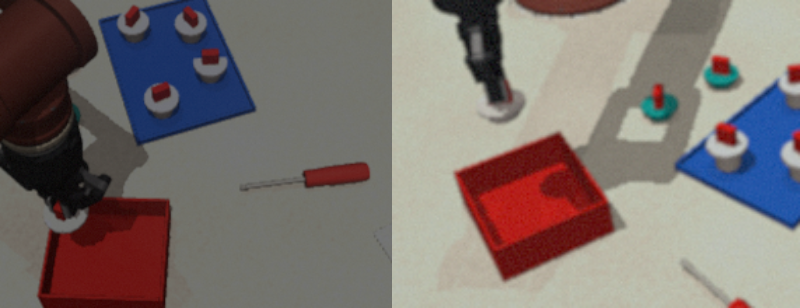

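The short one is held over the left end of the bin, at (65,215) in the crop. I'll lower it and release.

Request:
{"name": "servo_tool", "arguments": {
  "translation": [
    [0.007,-0.004,0.03],
    [0,0,0.03],
    [0,0,0.03],
    [0,0,0.03],
    [0,0,0.003],
    [0,0,0]
  ],
  "turn": [
    [0,0,0],
    [0,0,0],
    [0,0,0],
    [0,0,0],
    [0,0,0],
    [0,0,0]
  ]
}}

```text
t: 4.3
eef_pos: [0.423, -0.325, 0.0487]
orientation: [-0.001, 0.97, -0.242, -0.001]
force: [0.6, -0.7, -0.8]
opening: 0.128
```

Request:
{"name": "servo_tool", "arguments": {
  "translation": [
    [0,0,0],
    [0,0,0],
    [0,0,0]
  ],
  "turn": [
    [0,0,0],
    [0,0,0],
    [0,0,0]
  ],
  "hand": 0.65
}}

```text
t: 4.6
eef_pos: [0.4239, -0.3274, 0.0511]
orientation: [0.001, 0.97, -0.243, 0.001]
force: [-0.4, 0.4, 0.2]
opening: 0.351
```

Request:
{"name": "servo_tool", "arguments": {
  "translation": [
    [0,0,-0.02],
    [0,0,-0.04],
    [0,0,-0.04],
    [0,0,-0.03]
  ],
  "turn": [
    [0,0,0],
    [0,0,0],
    [0,0,0],
    [0,0,0]
  ]
}}

```text
t: 5.0
eef_pos: [0.4237, -0.3274, 0.1831]
orientation: [0.001, 0.97, -0.243, 0.002]
force: [0.5, 0.0, -0.7]
opening: 0.353
```

```bash
python3 - <<'E'
from h import *
r,P,M,K=snap("wrist"); save("w3.png",r); print(pose().round(4).tolist());[print(*x) for x in tabs(r,P)]
E
```

```text
[[0.8822, -0.4707, 0.0091, 0.4257], [-0.4706, -0.8823, -0.0092, -0.3293], [0.0123, 0.0038, -0.9999, 0.1888], [0.0, 0.0, 0.0, 1.0]]
[133.   1.] [ 0.3964 -0.1235  0.032 ] 0.0339 [ 395.4 -123. ] [1.7 8.7] 63.4
[279. 201.] [ 0.4234 -0.3249  0.0476] 0.0488 [ 422.9 -325.1] [25.  10.3] 62.2
```

The short one now stands released in the bin at (0.423,-0.326), with its tab top at 48 mm. Next is the chipped one at (0.6205,-0.062).

Request:
{"name": "servo_tool", "arguments": {
  "translation": [
    [0.003,-0.02,0],
    [0.006,-0.04,0],
    [0.006,-0.04,0],
    [0.006,-0.04,0],
    [0.006,-0.04,0],
    [0.006,-0.04,0],
    [0.006,-0.04,0],
    [0.006,-0.04,0.01],
    [0.0037,-0.0264,0.01]
  ],
  "turn": [
    [0,0,0],
    [0,0,0],
    [0,0,0],
    [0,0,0],
    [0,0,0],
    [0,0,0],
    [0,0,0],
    [0,0,0],
    [0,0,0]
  ],
  "hand": 0.5
}}

```text
t: 5.95
eef_pos: [0.6214, -0.0594, 0.1603]
orientation: [-0.0, 0.97, -0.242, 0.001]
force: [0.2, -0.5, 0.6]
opening: 0.498
```

Request:
{"name": "servo_tool", "arguments": {
  "translation": [
    [0,0,0],
    [0,0,0],
    [0,0,0],
    [0,0,0],
    [0,0,0],
    [0,0,0],
    [0,0,0],
    [0,0,0],
    [0,0,0]
  ],
  "turn": [
    [0,0,0.13],
    [0,0,0.14],
    [0,0,0.14],
    [0,0,0.14],
    [0,0,0.14],
    [0,0,0.14],
    [0,0,0.14],
    [0,0,0.14],
    [0,0,0.024]
  ]
}}

```text
t: 6.85
eef_pos: [0.6198, -0.0616, 0.1599]
orientation: [0.0, -0.688, 0.726, -0.0]
force: [0.9, 0.1, -0.1]
opening: 0.502
```

```bash
python3 - <<'E'
from h import *
print(sensors.read_state()["qpos"].round(2)); T=pose(); r,P,M,K=snap("wrist"); save("w4.png",r); print(T.round(4).tolist());[print(*x) for x in tabs(r,P)]
E
```

```text
[-0.22  0.12  1.7  -0.    1.33  1.41]
[[-0.0543, -0.9985, 0.001, 0.6198], [-0.9985, 0.0543, -0.0002, -0.0616], [0.0002, -0.001, -1.0, 0.1599], [0.0, 0.0, 0.0, 1.0]]
[514.  34.] [ 0.7497 -0.2575  0.0251] 0.0268 [ 747.8 -257.6] [18.8 50. ] 89.5
[279. 216.] [ 0.6218 -0.0612  0.0657] 0.0668 [621.3 -61.2] [ 9.7 24.6] 86.9
[184. 240.] [0.6024 0.0198 0.0656] 0.0666 [602.   20.5] [10.7 25.6] 32.2
```

The tab is centred and aligned to within 0.5 mm. Descending.

Request:
{"name": "servo_tool", "arguments": {
  "translation": [
    [0,-0.001,0.025],
    [0,0,0.03],
    [0,0,0.03],
    [0,0,0.015],
    [0,0,0],
    [0,0,0]
  ],
  "turn": [
    [0,0,0],
    [0,0,0],
    [0,0,0],
    [0,0,0],
    [0,0,0],
    [0,0,0]
  ]
}}

```text
t: 7.5
eef_pos: [0.6212, -0.0617, 0.0603]
orientation: [0.0, -0.688, 0.725, -0.0]
force: [0.9, 0.1, -0.1]
opening: 0.5
```

Request:
{"name": "servo_tool", "arguments": {
  "translation": [
    [0,0,0],
    [0,0,0],
    [0,0,0],
    [0,0,0],
    [0,0,0],
    [0,0,0]
  ],
  "turn": [
    [0,0,0],
    [0,0,0],
    [0,0,0],
    [0,0,0],
    [0,0,0],
    [0,0,0]
  ],
  "hand": 1
}}

```text
t: 8.1
eef_pos: [0.6219, -0.0618, 0.0613]
orientation: [0.001, -0.688, 0.726, -0.001]
force: [-0.7, 0.7, 6.5]
opening: 0.126
```

Request:
{"name": "servo_tool", "arguments": {
  "translation": [
    [0,0,-0.02],
    [0,0,-0.04],
    [0,0,-0.04],
    [0,0,-0.025],
    [0,0,0]
  ],
  "turn": [
    [0,0,0],
    [0,0,0],
    [0,0,0],
    [0,0,0],
    [0,0,0]
  ]
}}

```text
t: 8.6
eef_pos: [0.6233, -0.0621, 0.19]
orientation: [0.003, -0.688, 0.726, -0.004]
force: [0.4, 0.4, -0.4]
opening: 0.122
```

Request:
{"name": "servo_tool", "arguments": {
  "translation": [
    [0.02,0.0085,0],
    [0.04,0.017,0],
    [0.04,0.017,0],
    [0.04,0.017,0],
    [0.04,0.017,0],
    [0.04,0.017,0],
    [0.04,0.017,0],
    [0.025,0.0093,0],
    [0,0,0],
    [0,0,0]
  ],
  "turn": [
    [0,0,0],
    [0,0,0],
    [0,0,0],
    [0,0,0],
    [0,0,0],
    [0,0,0],
    [0,0,0],
    [0,0,0],
    [0,0,0],
    [0,0,0]
  ]
}}

```text
t: 9.6
eef_pos: [0.485, -0.3395, 0.1825]
orientation: [0.0, -0.688, 0.726, 0.001]
force: [-1.5, 0.3, -0.4]
opening: 0.123
```

Request:
{"name": "servo_tool", "arguments": {
  "translation": [
    [0,0,0.03],
    [0,0,0.03],
    [0,0,0.03],
    [0,0,0.025],
    [0,0,0.003],
    [0,0,0]
  ],
  "turn": [
    [0,0,0],
    [0,0,0],
    [0,0,0],
    [0,0,0],
    [0,0,0],
    [0,0,0]
  ]
}}

```text
t: 10.2
eef_pos: [0.4858, -0.3384, 0.0655]
orientation: [0.0, -0.689, 0.725, 0.001]
force: [0.3, -0.2, -0.3]
opening: 0.125
```

Request:
{"name": "servo_tool", "arguments": {
  "translation": [
    [0,0,0.002],
    [0,0,0],
    [0,0,0],
    [0,0,0]
  ],
  "turn": [
    [0,0,0],
    [0,0,0],
    [0,0,0],
    [0,0,0]
  ],
  "hand": 0.65
}}

```text
t: 10.6
eef_pos: [0.4862, -0.3401, 0.0652]
orientation: [0.0, -0.688, 0.726, -0.001]
force: [-0.2, 0.2, 0.4]
opening: 0.348
```

Request:
{"name": "servo_tool", "arguments": {
  "translation": [
    [0,0,-0.02],
    [0,0,-0.04],
    [0,0,-0.04],
    [0,0,-0.04],
    [0,0,0]
  ],
  "turn": [
    [0,0,0],
    [0,0,0],
    [0,0,0],
    [0,0,0],
    [0,0,0]
  ]
}}

```text
t: 11.1
eef_pos: [0.4887, -0.3424, 0.2129]
orientation: [0.001, -0.688, 0.726, -0.007]
force: [0.2, -0.9, 0.3]
opening: 0.348
```

```bash
python3 - <<'E'
from h import *
T=pose(); r,P,M,K=snap("wrist"); save("w5.png",r); print(T.round(4).tolist());[print(*x) for x in tabs(r,P)]
E
```

```text
[[-0.0533, -0.9985, 0.0104, 0.4887], [-0.9985, 0.0532, -0.0094, -0.3424], [0.0088, -0.0109, -0.9999, 0.2129], [0.0, 0.0, 0.0, 1.0]]
[ 39. 160.] [ 0.5399 -0.1168  0.0653] 0.0663 [ 539.3 -115.8] [25.1 12.5] 20.3
[276. 204.] [ 0.4859 -0.3404  0.0656] 0.0669 [ 485.6 -340. ] [ 9.8 24.2] 87.0
[267. 252.] [ 0.4243 -0.3262  0.0476] 0.0486 [ 424. -326.] [23.7 10.5] 60.8
[ 88. 283.] [ 0.3936 -0.1148  0.0435] 0.0446 [ 392.6 -114. ] [11.8 25.4] 50.5
[  6. 284.] [ 0.3902 -0.0158  0.0408] 0.0417 [390.9 -15.6] [10.2  4.3] 12.5
```

View pics/w5.png

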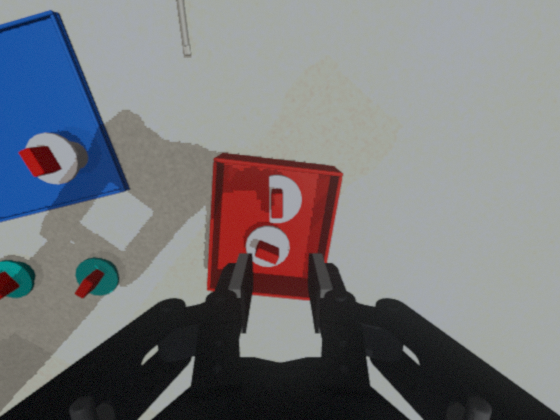

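Both damaged stoppers stand released in the bin, the chipped one at (283,200) and the short one at (267,245). Next I fetch the sound stopper at (0.511,0.034).

Request:
{"name": "servo_tool", "arguments": {
  "translation": [
    [-0.02,0,0],
    [-0.042,-0.001,0],
    [-0.042,-0.001,0],
    [-0.042,-0.001,0],
    [-0.042,-0.0007,0],
    [-0.042,0,0],
    [-0.042,0,0],
    [-0.042,0,0],
    [-0.042,0,0],
    [-0.0187,0,0]
  ],
  "turn": [
    [0,0,0],
    [0,0,0],
    [0,0,0],
    [0,0,0],
    [0,0,0],
    [0,0,0],
    [0,0,0],
    [0,0,0],
    [0,0,0],
    [0,0,0]
  ],
  "hand": 0.5
}}

```text
t: 12.15
eef_pos: [0.5073, 0.0381, 0.2019]
orientation: [-0.001, -0.689, 0.724, 0.002]
force: [-0.1, -0.6, 0.3]
opening: 0.498
```

Request:
{"name": "servo_tool", "arguments": {
  "translation": [
    [0,0,0.02],
    [0,0,0.02],
    [0,0,0],
    [0,0,0],
    [0,0,0],
    [0,0,0],
    [0,0,0],
    [0,0,0],
    [0,0,0]
  ],
  "turn": [
    [0,0,-0.12],
    [0,0,-0.14],
    [0,0,-0.14],
    [0,0,-0.14],
    [0,0,-0.14],
    [0,0,-0.14],
    [0,0,-0.14],
    [0,0,0],
    [0,0,0]
  ]
}}

```text
t: 13.05
eef_pos: [0.5082, 0.0348, 0.1628]
orientation: [0.0, 0.945, -0.327, -0.001]
force: [0.3, 0.6, 0.2]
opening: 0.502
```

```bash
python3 - <<'E'
from h import *
T=pose(); r,P,M,K=snap("wrist"); save("w6.png",r); print(T.round(4).tolist());[print(*x) for x in tabs(r,P)]
E
```

```text
[[0.786, -0.6182, -0.0027, 0.5082], [-0.6182, -0.786, 0.0004, 0.0348], [-0.0024, 0.0014, -1.0, 0.1628], [0.0, 0.0, 0.0, 1.0]]
[387. 159.] [0.6007 0.0224 0.0656] 0.0668 [601.   21.9] [10.7 24.2] 30.4
[282. 213.] [0.5106 0.0369 0.0657] 0.0669 [510.5  36.6] [24.2  9.8] 51.7
[405. 297.] [ 0.55   -0.1068  0.0506] 0.0527 [ 549.5 -106.7] [2.5 6.3] 71.7
[280. 358.] [ 0.3953 -0.1071  0.0271] 0.0289 [ 396.  -107.5] [ 3.  21.4] 48.6
[410. 407.] [ 0.4792 -0.2715  0.0348] 0.0355 [ 476.9 -270.5] [ 4.1 22.6] 76.4
```

Request:
{"name": "servo_tool", "arguments": {
  "translation": [
    [0.0014,-0.002,0.025],
    [0,0,0.03],
    [0,0,0.03],
    [0,0,0.018],
    [0,0,0],
    [0,0,0]
  ],
  "turn": [
    [0,0,0],
    [0,0,0],
    [0,0,0],
    [0,0,0],
    [0,0,0],
    [0,0,0]
  ]
}}

```text
t: 13.7
eef_pos: [0.5116, 0.035, 0.0613]
orientation: [0.0, 0.945, -0.326, -0.0]
force: [0.3, 0.4, 0.1]
opening: 0.504
```

Request:
{"name": "servo_tool", "arguments": {
  "translation": [
    [0,0,0],
    [0,0,0],
    [0,0,0],
    [0,0,0],
    [0,0,0],
    [0,0,0]
  ],
  "turn": [
    [0,0,0],
    [0,0,0],
    [0,0,0],
    [0,0,0],
    [0,0,0],
    [0,0,0]
  ],
  "hand": 1
}}

```text
t: 14.3
eef_pos: [0.5126, 0.0348, 0.0625]
orientation: [-0.0, 0.945, -0.326, 0.001]
force: [-0.8, 0.6, 6.6]
opening: 0.122
```

Request:
{"name": "servo_tool", "arguments": {
  "translation": [
    [0,0,-0.02],
    [0,0,-0.04],
    [0,0,-0.04],
    [0,0,-0.04],
    [0,0,-0.04],
    [0,0,-0.02],
    [0,0,0]
  ],
  "turn": [
    [0,0,0],
    [0,0,0],
    [0,0,0],
    [0,0,0],
    [0,0,0],
    [0,0,0],
    [0,0,0]
  ]
}}

```text
t: 15.0
eef_pos: [0.5134, 0.0348, 0.2653]
orientation: [-0.001, 0.945, -0.326, 0.004]
force: [0.4, -0.3, -0.1]
opening: 0.125
```

The stopper is gripped, with its foot 58.5 mm below the TCP. I'll go near the bottle and look with the wrist camera.

Request:
{"name": "servo_tool", "arguments": {
  "translation": [
    [-0.0159,-0.0119,0],
    [-0.03,-0.024,0],
    [-0.03,-0.024,0],
    [-0.03,-0.024,0],
    [-0.03,-0.024,0],
    [-0.03,-0.024,0],
    [-0.026,-0.02,0],
    [0,0,0],
    [0,0,0],
    [0,0,0]
  ],
  "turn": [
    [0,0,0],
    [0,0,0],
    [0,0,0],
    [0,0,0],
    [0,0,0],
    [0,0,0],
    [0,0,0],
    [0,0,0],
    [0,0,0],
    [0,0,0]
  ]
}}

```text
t: 16.0
eef_pos: [0.454, 0.2718, 0.2598]
orientation: [0.001, 0.945, -0.326, -0.001]
force: [-0.0, -0.2, -0.2]
opening: 0.125
```

```bash
python3 - <<'E'
from h import *
T=pose(); r,P,M,K=snap("wrist"); np.savez("w7",r=r,P=P,M=M,T=T,K=K); save("w7.png",r); print(T.round(4).tolist());[print(*x) for x in tabs(r,P,box=(0,1,-1,1))]
for n in("wrist","scene","side"):
    if n!="wrist": r,P,_,_=snap(n)
    m=(P[...,2]>.1165)&(P[...,2]<.124)&(np.hypot(P[...,0]-.505,P[...,1]-.336)<.045)
    q=P[m]; print(n,len(q)); 
    if len(q)>10: print(cv2.fitEllipse((q[:,:2]*1000).astype(np.float32)), cv2.minEnclosingCircle((q[:,:2]*1000).astype(np.float32)))
E
```

```text
[[0.787, -0.6169, -0.002, 0.454], [-0.6169, -0.787, -0.0013, 0.2718], [-0.0008, 0.0022, -1.0, 0.2598], [0.0, 0.0, 0.0, 1.0]]
[280. 279.] [0.454  0.2729 0.263 ] 0.264 [453.1 272. ] [25.4 11.4] 51.4
[499. 272.] [0.6013 0.0236 0.0656] 0.067 [601.4  23. ] [10.5 24.3] 28.6
[496. 360.] [ 0.5403 -0.1119  0.0652] 0.0664 [ 541.  -112.7] [23.6 10.8] 17.0
wrist 840
((499.19659423828125, 336.6126708984375), (45.7184944152832, 45.87350845336914), 155.0566864013672) ((499.2012634277344, 336.6546325683594), 24.91042137145996)
scene 50
((501.3749084472656, 333.8854675292969), (44.879493713378906, 47.94822692871094), 14.279767990112305) ((498.978759765625, 333.10491943359375), 27.345781326293945)
side 57
((498.8715515136719, 333.5013427734375), (44.736427307128906, 47.52065658569336), 154.48500061035156) ((497.3639221191406, 334.1952209472656), 26.925546646118164)
```

View pics/w7.png

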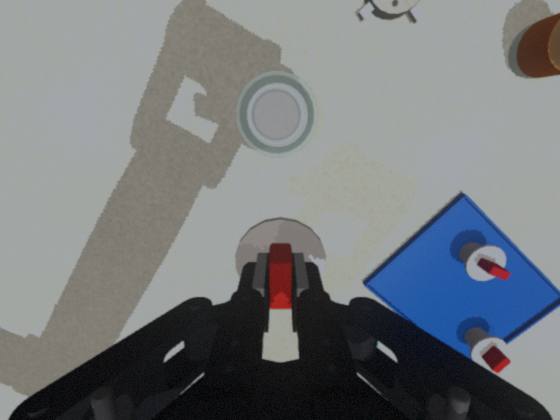

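The wrist view shows the bottle mouth at (276,115) and the held flange at (281,255). The rim circle fit gives a centre at (0.4992,0.3366) with radius 24.9 mm, against 25 expected, and z is about 120 mm. Before moving in, one check: the wrist camera measured the released stopper within 0.5 mm of where the jaws left it, so I'll trust it over the fixed cameras.

Request:
{"name": "servo_tool", "arguments": {
  "translation": [
    [-0.001,-0.015,0],
    [-0.001,-0.025,0],
    [-0.001,-0.025,0],
    [-0.001,-0.0138,0],
    [0,0,0],
    [0,0,0],
    [0,0,0.02],
    [0,0,0.02],
    [0,0,0],
    [0,0,0]
  ],
  "turn": [
    [0,0,0],
    [0,0,0],
    [0,0,0],
    [0,0,0],
    [0,0,0],
    [0,0,0],
    [0,0,0],
    [0,0,0],
    [0,0,0],
    [0,0,0]
  ]
}}

```text
t: 17.15
eef_pos: [0.4993, 0.3366, 0.2214]
orientation: [0.0, 0.945, -0.326, -0.0]
force: [-0.9, -0.0, -0.1]
opening: 0.122
```

```bash
python3 - <<'E'
from h import *
T=pose(); r,P,M,K=snap("wrist"); save("w8.png",r); print(T.round(4).tolist());[print(*x) for x in tabs(r,P,box=(0,1,-1,1))]
a,_,_,_=snap("scene"); b,_,_,_=snap("side"); save("s8.png",np.hstack([cv2.resize(a[90:210,270:370],(400,480)),cv2.resize(b[40:160,170:270],(400,480))]))
E
```

```text
[[0.7871, -0.6168, -0.0006, 0.4993], [-0.6168, -0.7871, -0.0004, 0.3366], [-0.0002, 0.0007, -1.0, 0.2214], [0.0, 0.0, 0.0, 1.0]]
[280. 277.] [0.4994 0.3377 0.2246] 0.2256 [499.  337.1] [24.8 11. ] 51.3
[509. 345.] [0.6018 0.024  0.0656] 0.0669 [601.8  23.1] [10.2 23.6] 31.0
```

View pics/s8.png

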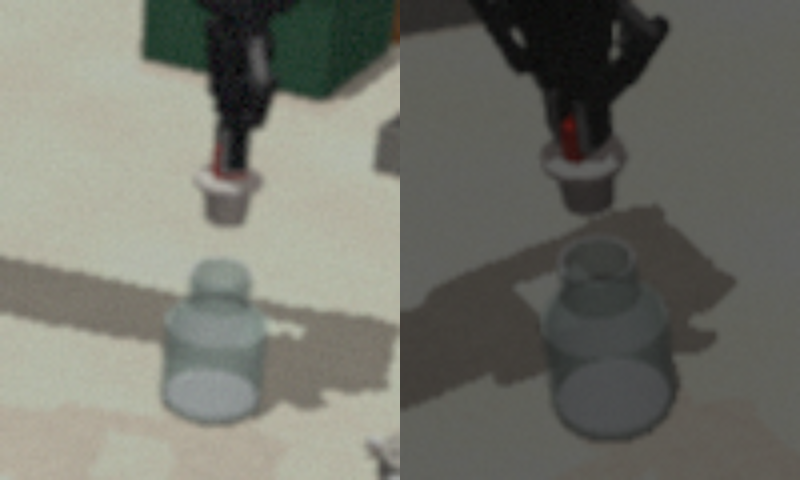

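The stopper hangs upright above the mouth in both views, in line with the wrist measurement. Lowering gently.

Request:
{"name": "servo_tool", "arguments": {
  "translation": [
    [0,0,0.015],
    [0,0,0.015],
    [0,0,0.012],
    [0,0,0.008],
    [0,0,0.005],
    [0,0,0.005],
    [0,0,0]
  ],
  "turn": [
    [0,0,0],
    [0,0,0],
    [0,0,0],
    [0,0,0],
    [0,0,0],
    [0,0,0],
    [0,0,0]
  ]
}}

```text
t: 18.0
eef_pos: [0.4994, 0.3372, 0.1605]
orientation: [0.0, 0.945, -0.326, -0.0]
force: [0.1, -0.3, -0.2]
opening: 0.125
```

Request:
{"name": "servo_tool", "arguments": {
  "translation": [
    [0,0,0.003],
    [0,0,0.003],
    [0,0,0.003],
    [0,0,0.002],
    [0,0,0.001],
    [0,0,0]
  ],
  "turn": [
    [0,0,0],
    [0,0,0],
    [0,0,0],
    [0,0,0],
    [0,0,0],
    [0,0,0]
  ]
}}

```text
t: 18.6
eef_pos: [0.4995, 0.3373, 0.1491]
orientation: [0.0, 0.945, -0.326, -0.0]
force: [0.0, 0.5, -0.3]
opening: 0.122
```

Request:
{"name": "servo_tool", "arguments": {
  "translation": [
    [0,0,0.001],
    [0,0,0.001],
    [0,0,0],
    [0,0,0]
  ],
  "turn": [
    [0,0,0],
    [0,0,0],
    [0,0,0],
    [0,0,0]
  ]
}}

```text
t: 19.0
eef_pos: [0.5, 0.3376, 0.1485]
orientation: [-0.0, 0.945, -0.326, 0.0]
force: [-1.4, -0.8, 5.9]
opening: 0.124
```

Contact came at the expected seat height (5.9 N up). Releasing and backing off.

Request:
{"name": "servo_tool", "arguments": {
  "translation": [
    [0,0,-0.0005],
    [0,0,0],
    [0,0,0],
    [0,0,0],
    [0,0,0]
  ],
  "turn": [
    [0,0,0],
    [0,0,0],
    [0,0,0],
    [0,0,0],
    [0,0,0]
  ],
  "hand": 0.65
}}

```text
t: 19.5
eef_pos: [0.4995, 0.3372, 0.1475]
orientation: [0.0, 0.945, -0.326, -0.0]
force: [1.3, 0.3, 0.4]
opening: 0.347
```

Request:
{"name": "servo_tool", "arguments": {
  "translation": [
    [0,0,-0.01],
    [0,0,-0.02],
    [0,0,-0.03],
    [0,0,-0.03],
    [0,0,-0.03],
    [0,0,0],
    [0,0,0]
  ],
  "turn": [
    [0,0,0],
    [0,0,0],
    [0,0,0],
    [0,0,0],
    [0,0,0],
    [0,0,0],
    [0,0,0]
  ]
}}

```text
t: 20.2
eef_pos: [0.5001, 0.3375, 0.2693]
orientation: [-0.001, 0.945, -0.326, 0.001]
force: [-0.6, -0.2, -0.4]
opening: 0.351
```

```bash
python3 - <<'E'
from h import *
T=pose(); r,P,M,K=snap("wrist"); save("w9.png",r); print(T.round(4).tolist())
X=[snap("scene"),snap("side")]
for n,(r,P,_,_) in zip(("wrist","scene","side"),[(r,P,M,K)]+X):
    print(n); [print(*x) for x in tabs(r,P,box=(.3,.72,-.5,.5)) if x[2]<.3]
    m=(r.min(2)>(60 if n=="side" else 100))&(np.hypot(P[...,0]-.5,P[...,1]-.337)<.032)&(P[...,2]>.11)&(P[...,2]<.135); q=P[m]
    if len(q)>20:
        q=q[q[:,2]>.121]; A=np.c_[q[:,:2]-[.5,.337],np.ones(len(q))]; print("flange",len(q),np.linalg.lstsq(A,q[:,2],rcond=None)[0].round(4),cv2.minEnclosingCircle((q[:,:2]*1000).astype(np.float32)))
a,b=X[0][0],X[1][0]; save("s9.png",np.hstack([cv2.resize(a[110:210,270:370],(400,400)),cv2.resize(b[70:170,170:270],(400,400))]))
E
```

```text
[[0.7875, -0.6163, 0.0024, 0.5001], [-0.6163, -0.7875, 0.0012, 0.3375], [0.0011, -0.0024, -1.0, 0.2693], [0.0, 0.0, 0.0, 1.0]]
wrist
[280. 210.] [0.4997 0.3384 0.1517] 0.1528 [499.2 338.2] [23.7  9.7] 52.4
[481. 320.] [0.6016 0.0242 0.0654] 0.0667 [602.1  22.7] [10.3 24.4] 29.4
flange 1684 [-0.0022 -0.0044  0.1258] ((499.2044982910156, 336.6628112792969), 25.939416885375977)
scene
[326. 151.] [0.5042 0.3323 0.1497] 0.151 [504.  332.4] [20.1  8. ] 55.3
[221. 211.] [ 0.4006 -0.0087  0.0419] 0.0433 [399.9  -8.1] [19.8 14.3] 17.2
[190. 226.] [ 0.3968 -0.1139  0.0425] 0.044 [ 395.4 -113.9] [ 8.  22.8] 51.8
[278. 231.] [0.6054 0.0183 0.0646] 0.0659 [604.8  18.9] [ 9.2 27.1] 31.0
[223. 244.] [ 0.5445 -0.1173  0.064 ] 0.0656 [ 543.8 -117.1] [25.1 12. ] 5.2
[130. 279.] [ 0.4704 -0.3392  0.0503] 0.0497 [ 452.9 -334.1] [129.4 152.1] 80.0
flange 87 [-0.0245 -0.0072  0.125 ] ((500.45672607421875, 331.1240539550781), 28.5000057220459)
side
[217.  95.] [0.4989 0.3343 0.1489] 0.1506 [499.2 335.7] [25.6 10. ] 48.4
[275. 209.] [0.6017 0.0187 0.0631] 0.065 [601.2  18.9] [10.1 23.4] 28.9
[183. 235.] [ 0.3954 -0.0088  0.042 ] 0.0441 [396.1  -8.6] [22.6 10.1] 30.8
[254. 263.] [ 0.54   -0.1174  0.0635] 0.0655 [ 540.2 -116.8] [22.9 12. ] 17.6
[183. 276.] [ 0.3933 -0.1146  0.0416] 0.0437 [ 393.3 -114.7] [11.6 25.2] 38.9
[218. 382.] [ 0.4573 -0.3408  0.0503] 0.0497 [ 449.8 -333.3] [130.5 148.4] 80.0
flange 130 [ 0.0037 -0.0253  0.1235] ((498.1572265625, 333.8011169433594), 26.642839431762695)
```

View pics/s9.png

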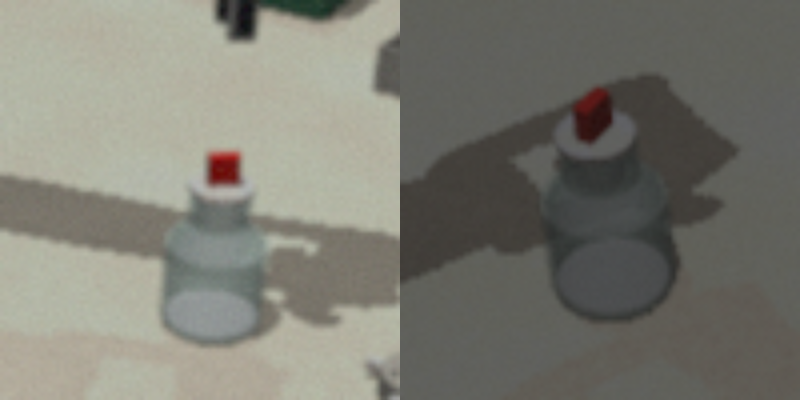

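The stopper sits flush in the bottle. The flange top is level (slope 0.005) at z = 125.8 mm against 125 expected, and its centre is within 0.1 mm of the rim centre I measured earlier. The tab top is at 151 mm as expected. The arm is clear, so I'm handing in.

```bash
python3 -c "
from h import *
print(workorder.close_job())"
```

```text
the job is handed in; nothing more can be done
None
```

The job is done and handed in at about 20.5 s of the 72 s allowed. The short and the chipped stopper are in the red bin, and a sound stopper closes the bottle. The hand-in gave no verdict, so this rests on my own checks.

- **Bin:** after release, both damaged stoppers stood upright on the bin floor, at (0.424, -0.326) and (0.486, -0.340).
- **Bottle:** the stopper's flange is level, with its top at 125.8 mm (125 expected). Its centre is within about 0.1 mm of the rim centre I measured before inserting it. The bottle stands upright where it was, and the gripper is open and clear above it.
- **Tray and bench:** the other two sound stoppers still stand in the tray with their tab tops at 65 mm. The turquoise look-alikes did not move. I did not re-measure the capped bottle, flow cell or screwdriver at the end, but nothing went near them.
- **Disagreement:** the scene and side cameras placed things about 3 to 4 mm lower in y than the wrist camera, and their rough flange fits were noisier. I relied on the wrist camera, which matched where the gripper had released the chipped stopper to about 0.5 mm.

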